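# Sort the microscope bench after class

## Robot

A 7-joint arm with a two-finger parallel gripper is mounted at the origin on the work surface. World frame = base frame: x ahead of the robot, y to its left, z up, the work surface at z = 0. Lengths are in mm, angles in rad, forces in N, time in s.
With the tool pointing down it reaches from about 400 to 875 mm from the base axis. Payload 4.4 kg.
Tool frame: the origin (TCP) lies at the very end of the fingers, on their centre line; the grasp point (between the pads) lies 19 mm behind it; z points along the fingers, y is the direction in which the jaws open and shut (so a half turn about z gives the same grasp; the last joint's range is limited). The gripper opens to 85 mm and grips with 20 to 120 N. Pads are 22 mm wide; open, the fingers measure 114 mm over their backs; the gripper's body (76 mm by 85 mm) begins 54 mm behind the grasp point. The pads swing forward as they close: fully open they stand 13 mm farther back than shut.
Start: joints at [-1.186, 0.628, 0.038, 1.517, -0.027, 0.996, -0.02], TCP at [283.175, 585.089, 231.313] pointing down, gripper open.
Joint ranges: [-3.06, 3.06], [-0.37, 2.12], [-1.25, 1.32], [0.18, 2.47], [-1.1, 4.24], [0.23, 1.98], [-2.94, 2.94]. Speed limits (rad/s): [2.57, 2.57, 3.14, 3.14, 3.14, 3.14, 3.14].

## Interface

Orientations are given as [roll, pitch, yaw] about the fixed x, y, z axes, in that order (R = Rz(yaw) Ry(pitch) Rx(roll)).
In Python, from cell import read_state, get_image, calibration, finish_job gives the robot as it stands. The module is installed in compiled form; this text tells all that it offers.
- The arm moves only by the tool apply_moves, never from a script. Its argument "increments" is a list of rows, each an object of numbers: "tx", "ty", "tz": the shift along the world's x, y, z in m; "rx", "ry", "rz": the turn, a rotation vector about the world's x, y, z in units of 5 degrees (1.0 is 5 degrees); "claw": the finger opening in m, from 0 to 0.0854. In form: [{"tx": .., "ty": .., "tz": .., "rx": .., "ry": .., "rz": .., "claw": ..}, ...]. A call has 1 to 12 rows; each row is the pose to reach, as a shift and turn from the pose commanded when the call began; what a row does not reach only later rows make up. A row lasts 1/10 s, in which the tool goes at most 50 mm and 8.59 degrees, less where a joint would pass 70% of its speed; a pose out of reach is approached as far as the arm can. A call with a gripper value outside its range is refused whole. The fingers move at their own pace and stop on an object; the grip force is fixed at half the most. Time passes only in rows, so rows that repeat a pose let the fingers close. It gives the time, the measured TCP pose, the force and the opening at its end, in the units of the state.
- read_state(): the state, without advancing time (a new reading comes with each control period).
- get_image(name): name is "scene" or "top" or "wrist"; returns the picture (400x640x3 uint8, red, green, blue); there is no depth.
- calibration(name): a dict with "camera_matrix" (3x3 intrinsics, pixels), "origin" and "attitude" of the camera in the world. Camera axes: x right, y up, looking along -z (the intrinsics and any distortion apply to the point x, -y, -z); pixel columns grow to the right and rows downward; lengths in mm; the calibration is good to about 2 mm. A picture is of the moment at which its call begins: read the wrist's pose just before it. calibration takes no time and is no camera call; for the wrist camera it gives the pose at the moment of the call.
- finish_job(): hands the job in, once; it reports no verdict.
The state is a dict: "clock": time; "qpos": joint angles; "qd": joint speeds; "tau": joint torques, N m; "eef_pos": TCP position; "tool_rot": TCP orientation; "force": force on the tool from outside, world axes, zero at the start; "torque": the same for the moment, N m; "width": finger opening in mm.
Only numpy, scipy, OpenCV 4.12 (cv2) and the standard library are available. Lean on these libraries where they do the work, as an engineer would, in place of code of your own. Each camera call takes 0.05 s, during which the arm holds its last target. There are 200 camera calls.

## Task

Clear up the microscope bench: stand the pink-lidded jar in the pink caddy, the teal-lidded jar in the teal caddy, the used amber vial in the yellow waste tray, and the two eyepieces in the grey two-bay tray, one in each bay (either way round). Everything must stand upright on the floor of its bay and be let go; knock nothing over on the way and leave the petri dish where it is.

Things in the scene. Friction and masses are not known exactly. Their poses are not given: they have to be found in the camera images.
- pink_jar_mid (a point): round specimen jar standing upright, pale body 40 mm diameter with a white band, strong pink lid 42 mm diameter from 50 mm up to 70 mm. This point is on its axis half-way up, 35 mm above its underside; z up. About 90 g. Grip the body here or slightly higher, so that the fingers clear the tray rims.
- teal_jar_mid (a point): round specimen jar standing upright, pale body 40 mm diameter with a white band, teal (blue-green) lid 42 mm diameter from 50 mm up to 70 mm. This point is on its axis half-way up, 35 mm above its underside; z up. About 90 g. Grip the body here or slightly higher, so that the fingers clear the tray rims.
- amber_vial_mid (a point): used amber-brown glass vial standing upright, body 30 mm diameter and 52 mm high, with a white band, neck, and white cap 25 mm diameter up to 70 mm. This point is on its axis 35 mm above its underside; z up. About 50 g. Grip the body here or slightly higher.
- blue_eyepiece_mid (a point): microscope eyepiece standing on its eyecup: blue eyecup 40 mm diameter and 22 mm high below, bare aluminium barrel 30 mm diameter above it up to 70 mm, with a blue ring around the dark lens at its top. This point is on its axis half-way up, 35 mm above its underside, on the barrel; z up. About 120 g. Goes in either bay of the grey tray. Grip the barrel here or slightly higher.
- black_eyepiece_mid (a point): microscope eyepiece standing on its eyecup: black eyecup 40 mm diameter and 22 mm high below, bare aluminium barrel 30 mm diameter above it up to 70 mm, with a black ring around the dark lens at its top. This point is on its axis half-way up, 35 mm above its underside, on the barrel; z up. About 120 g. Goes in either bay of the grey tray. Grip the barrel here or slightly higher.
- pink_caddy: fixed low open tray, strong pink, 72 mm x 72 mm outside, with small pull tabs that make it 88 mm across along its y; one square bay 62 mm x 62 mm inside, walls 5 mm thick, floor 5 mm and rim 16 mm above the bench. Origin at the centre of its underside, on the bench; x and y along its sides, z up. Home of the pink-lidded jar.
- teal_caddy: fixed low open tray, teal (blue-green), 72 mm x 72 mm outside, with small pull tabs that make it 88 mm across along its y; one square bay 62 mm x 62 mm inside, walls 5 mm thick, floor 5 mm and rim 16 mm above the bench. Origin at the centre of its underside, on the bench; x and y along its sides, z up. Home of the teal-lidded jar.
- yellow_tray: fixed low open tray, yellow, 72 mm x 72 mm outside, with small pull tabs that make it 88 mm across along its y; one square bay 62 mm x 62 mm inside, walls 5 mm thick, floor 5 mm and rim 16 mm above the bench. Origin at the centre of its underside, on the bench; x and y along its sides, z up. Waste tray for the used amber vial.
- eyepiece_tray: fixed low open tray, grey with black-lined floor, 70 mm along its x and 134 mm along its y outside, walls 5 mm, floor 5 mm and rim 16 mm above the bench, with one divider across the middle: two bays about 60 mm x 60 mm whose centres lie at y = +32 mm and y = -32 mm of the tray (x = 0). Origin at the centre of its underside, on the bench; z up. Home of the two eyepieces, one in each bay.
- petri_mid (a point): loose petri dish with a tan culture and green spots, 90 mm diameter, 13 mm high, to be left alone. This point is at its centre, 6.5 mm above the bench.
Things that resemble listed ones, but are neither listed nor needed, are in the scene too. There is more than one size of the part that bears blue_eyepiece_mid; the job needs the smaller.

How it is judged (in metres and radians):
At the end, for the whole second after the job is handed in: Jars within 14 mm (each side direction) of their caddy centres, vial within 20 mm of the yellow tray centre, one eyepiece within 14 mm of each grey bay centre; all on the tray floors, upright within 0.12 rad, at rest; petri dish within 20 mm of its start (x of pink_jar_mid in the frame of pink_caddy between -0.014 and 0.014 m and y of pink_jar_mid in the frame of pink_caddy between -0.014 and 0.014 m and z of pink_jar_mid in the frame of pink_caddy between 0.033 and 0.046 m and x of teal_jar_mid in the frame of teal_caddy between -0.014 and 0.014 m and y of teal_jar_mid in the frame of teal_caddy between -0.014 and 0.014 m and z of teal_jar_mid in the frame of teal_caddy between 0.033 and 0.046 m and x of amber_vial_mid in the frame of yellow_tray between -0.02 and 0.02 m and y of amber_vial_mid in the frame of yellow_tray between -0.02 and 0.02 m and z of amber_vial_mid in the frame of yellow_tray between 0.033 and 0.046 m and (((x of blue_eyepiece_mid in the frame of eyepiece_tray between -0.014 and 0.014 m and y of blue_eyepiece_mid in the frame of eyepiece_tray between 0.018 and 0.046 m and z of blue_eyepiece_mid in the frame of eyepiece_tray between 0.033 and 0.046 m) and (x of black_eyepiece_mid in the frame of eyepiece_tray between -0.014 and 0.014 m and y of black_eyepiece_mid in the frame of eyepiece_tray between -0.046 and -0.018 m and z of black_eyepiece_mid in the frame of eyepiece_tray between 0.033 and 0.046 m)) or ((x of blue_eyepiece_mid in the frame of eyepiece_tray between -0.014 and 0.014 m and y of blue_eyepiece_mid in the frame of eyepiece_tray between -0.046 and -0.018 m and z of blue_eyepiece_mid in the frame of eyepiece_tray between 0.033 and 0.046 m) and (x of black_eyepiece_mid in the frame of eyepiece_tray between -0.014 and 0.014 m and y of black_eyepiece_mid in the frame of eyepiece_tray between 0.018 and 0.046 m and z of black_eyepiece_mid in the frame of eyepiece_tray between 0.033 and 0.046 m))) and angle between each of pink_jar_mid, teal_jar_mid, amber_vial_mid, blue_eyepiece_mid, black_eyepiece_mid's own z axis and vertical below 0.12 rad and linear speed of each of pink_jar, teal_jar, amber_vial, blue_eyepiece, black_eyepiece below 0.02 m/s and angular speed of each of pink_jar, teal_jar, amber_vial, blue_eyepiece, black_eyepiece below 0.2 rad/s and distance of petri_mid from where it was at the start of the episode below 0.02 m); the robot touches nothing.
It fails at once if a jar, the vial or an eyepiece is knocked over (tipped more than 0.8 rad) (angle between any of pink_jar_mid, teal_jar_mid, amber_vial_mid, blue_eyepiece_mid, black_eyepiece_mid's own z axis and vertical above 0.8 rad).
It fails at once if the petri dish is pushed more than 20 mm (distance of petri_mid from where it was at the start of the episode above 0.02 m).
It also fails if it takes over 128 s, if anything falls off the work surface, if the arm or the gripper's body presses on something with over 40 N, if the wrist force passes 120 N, or if a joint passes its speed limit or range.

## Working session

There is one attempt and no reset: what is moved stays moved. The work goes in short steps, Python scripts to look and compute and a tool call to move; the robot and the scene stay as the last step left them, time stands still between calls to the robot, and variables do not carry over. Pictures are saved under pics/ and viewed, about 12 in all and at most 16, crops included, and the job is handed in when it is done.

Besides the shell and the picture viewer there is one more tool, called as name([rows], argument=value, ...), one row to a line, values as JSON. apply_moves: Moves the arm, as the interface text tells. Its arguments: {"type":"object","properties":{"increments":{"type":"array"}},"required":["increments"]}

```bash
mkdir -p pics
python3 - <<'E'
from cell import *
import cv2
for n in ["top","scene","wrist"]:
    c=calibration(n);print(n,c)
    cv2.imwrite(f"pics/{n}0.png",get_image(n)[:,:,::-1])
s=read_state();print(s)
E
```

```text
top {'camera_matrix': array([[462.37711919,   0.        , 321.25089374],
       [  0.        , 462.37711919, 195.21509097],
       [  0.        ,   0.        ,   1.        ]]), 'origin': array([ 345.74524821,  -14.80434164, 1031.0827074 ]), 'attitude': array([ 0.19525507,  0.00244966, -1.54478611])}
scene {'camera_matrix': array([[514.29891149,   0.        , 316.91651856],
       [  0.        , 514.29891149, 198.0556777 ],
       [  0.        ,   0.        ,   1.        ]]), 'origin': array([1217.64501829,  509.14131926,  782.96896281]), 'attitude': array([0.88619364, 0.00455323, 2.20950229])}
wrist {'camera_matrix': array([[326.2924356 ,   0.        , 315.80727643],
       [  0.        , 326.2924356 , 197.60175281],
       [  0.        ,   0.        ,   1.        ]]), 'origin': array([222.30831326, 614.68465042, 372.69120756]), 'attitude': array([-0.27409547,  0.00152906,  1.1201514 ])}
{'clock': 0.15, 'qpos': array([-1.18576421,  0.62911829,  0.03842418,  1.51811708, -0.02704537,
        0.99630312, -0.02005162]), 'qd': array([ 0.00099159, -0.00119023, -0.00127017, -0.00262401, -0.00019267,
       -0.00033929,  0.0005396 ]), 'tau': array([ 1.89548380e-03, -5.63806236e+01,  1.22753475e+00, -1.93654901e+01,
        1.10939657e-02,  7.41618918e-03, -1.11385879e-05]), 'eef_pos': array([282.95770084, 584.66435106, 230.61663572]), 'tool_rot': array([-3.14016282e+00, -4.68485709e-05,  2.69070427e+00]), 'force': array([ 0.05942172, -0.43159962,  0.77823397]), 'torque': array([ 0.02663512, -0.01583636,  0.06474238]), 'width': 84.99248825931546}
```

View pics/top0.png

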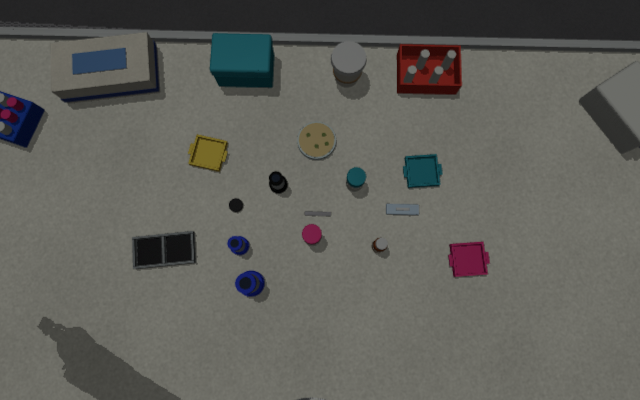

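View pics/scene0.png

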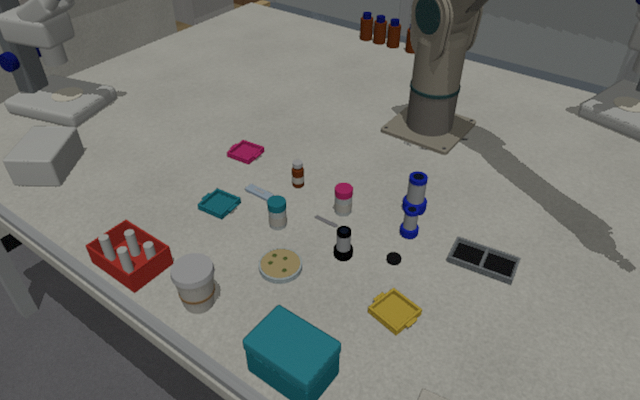

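The top view shows everything. The pink lid is at (312,234), teal lid (356,178), vial (380,244), black eyepiece (277,182) and petri dish (317,140). Trays: yellow (208,153), teal (422,171), pink (468,259), grey (164,249). There are two blue eyepieces, at (238,245) and (250,284). The first looks smaller and fits the description, so I'll check it in an enlarged crop.

Run:
```python
import cv2
t=cv2.imread("pics/top0.png")
cv2.imwrite("pics/t1.png",cv2.convertScaleAbs(cv2.resize(t[115:305,120:320],None,fx=4,fy=3.15*4/3.15*0.78,interpolation=cv2.INTER_CUBIC),alpha=1.5))
cv2.imwrite("pics/t2.png",cv2.convertScaleAbs(cv2.resize(t[130:280,300:500],None,fx=4,fy=4,interpolation=cv2.INTER_CUBIC),alpha=1.5))
s=cv2.imread("pics/scene0.png")
cv2.imwrite("pics/s1.png",cv2.convertScaleAbs(cv2.resize(s[150:290,310:470],None,fx=4,fy=4,interpolation=cv2.INTER_CUBIC),alpha=1.5))
```

```text
(no output)
```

View pics/t1.png

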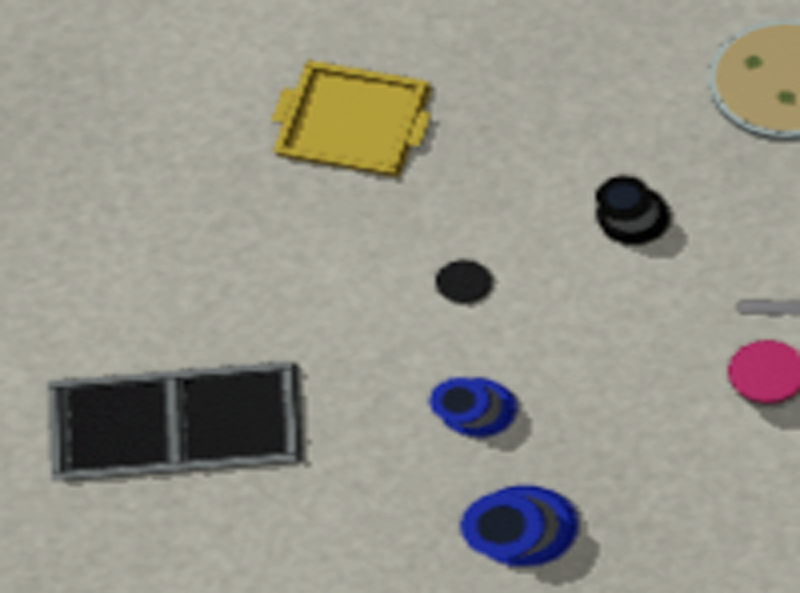

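View pics/t2.png

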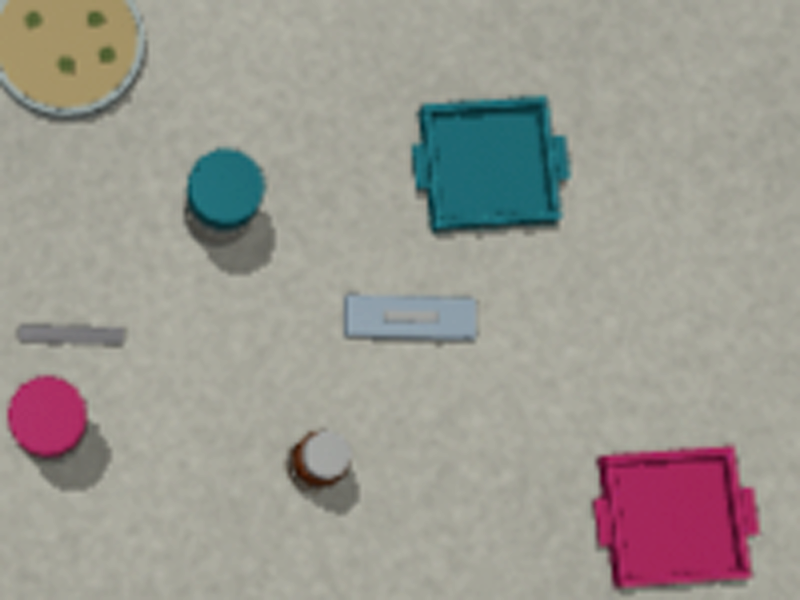

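View pics/s1.png

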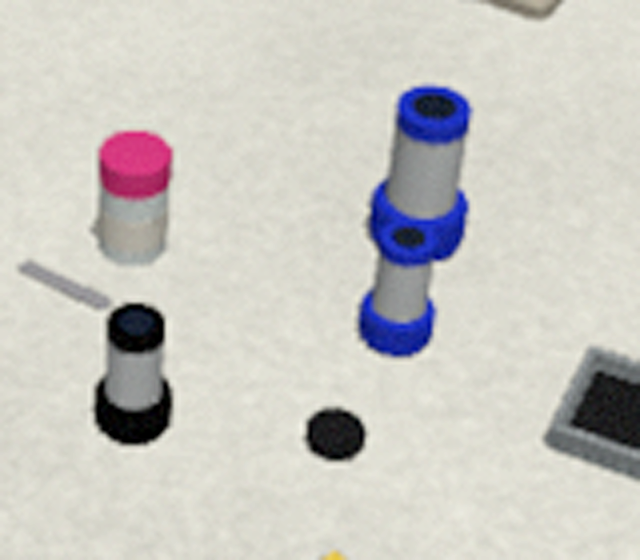

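```bash
cat > h.py <<'E'
import numpy as np
from scipy.spatial.transform import Rotation as R
from cell import *
def P(cam,uv,z,c=None):
    c=c or calibration(cam); K=c["camera_matrix"]
    q=np.linalg.solve(K,[uv[0],uv[1],1]); d=R.from_euler("xyz",c["attitude"]).as_matrix()@[q[0],-q[1],-q[2]]
    o=c["origin"]; return (o+d*(z-o[2])/d[2])[:2]
def proj(cam,p):
    c=calibration(cam); q=R.from_euler("xyz",c["attitude"]).as_matrix().T@(np.array(p)-c["origin"])
    u=c["camera_matrix"]@[q[0],-q[1],-q[2]]; return u[:2]/u[2]
E
python3 - <<'E'
from h import *
np.set_printoptions(precision=1,suppress=True)
a=lambda u:(120+u[0]/4,115+u[1]/3.12); b=lambda u:(300+u[0]/4,130+u[1]/4); s=lambda u:(310+u[0]/4,150+u[1]/4)
for n,u,v in [("black",a((624,196)),s((136,323))),("blue",a((460,399)),s((408,237))),("pink",b((48,416)),s((135,157))),("teal",b((226,187)),(278,202)),("vial",b((328,457)),(298,164))]:
    print(n,P("top",u,70),P("scene",v,70))
print("petri",P("top",(317,140.5),13),P("scene",(281,264),13),"bigblue",P("top",a((502,524)),100))
for n,f,cs in [("yellow",a,[(308,64),(430,84),(400,176),(277,154)]),("grey",a,[(52,384),(297,364),(302,462),(56,480)]),("pinkc",b,[(600,457),(734,449),(749,577),(617,587)]),("tealc",b,[(420,105),(546,98),(559,220),(433,231)])]:
    p=np.array([P("top",f(c),16) for c in cs]); e=p[0]-p[1]+p[3]-p[2]
    print(n,p.mean(0),"y-axis yaw deg",np.degrees(np.arctan2(-e[0],e[1])),"len",[np.linalg.norm(p[i]-p[i-1]) for i in range(4)])
E
```

```text
black [571.1  90.1] [570.2  92.9]
blue [430.2 169. ] [428.7 171.8]
pink [452.8   9.6] [457.8  15.7]
teal [577.8 -81.7] [579.3 -74.3]
vial [ 435.2 -136.2] [ 441.9 -127.2]
petri [674.9   6. ] [677.3  12. ] bigblue [349.  137.5]
yellow [637.4 252.6] y-axis yaw deg -11.253107668340668 len [np.float64(69.89260995381093), np.float64(72.39574702044479), np.float64(71.01330857097498), np.float64(72.43506789052411)]
grey [414.7 333.2] y-axis yaw deg 7.1592041423600215 len [np.float64(67.3060409876073), np.float64(134.8150285433804), np.float64(68.90709471548213), np.float64(133.5684042822747)]
pinkc [ 412.5 -331.7] y-axis yaw deg 5.30463526991182 len [np.float64(70.32940088391396), np.float64(73.74321118049586), np.float64(69.24408767358315), np.float64(71.81867100211257)]
tealc [ 608.5 -234.1] y-axis yaw deg 5.640172806885792 len [np.float64(73.43128714087896), np.float64(71.92548109174702), np.float64(71.18344140310884), np.float64(71.23204947021487)]
```

The two cameras agree within about 3 mm for black and blue. For the items at negative y they differ by up to 9 mm in my rough scene picks, so I'll check those with the wrist camera. The small blue eyepiece is at about (429,170); the larger, roughly 100 mm tall one at (349,137) is a decoy. I'll start with blue and keep the same jaw yaw (64°) throughout.

apply_moves([
  {"tx":0.016,"ty":-0.046,"tz":0},
  {"tx":0.032,"ty":-0.092,"tz":0},
  {"tx":0.048,"ty":-0.138,"tz":0},
  {"tx":0.064,"ty":-0.184,"tz":0},
  {"tx":0.08,"ty":-0.23,"tz":0},
  {"tx":0.096,"ty":-0.276,"tz":0},
  {"tx":0.112,"ty":-0.322,"tz":0},
  {"tx":0.128,"ty":-0.368,"tz":0},
  {"tx":0.147,"ty":-0.415,"tz":-0.03,"claw":0.07},
  {"tx":0.147,"ty":-0.415,"tz":-0.06,"claw":0.07},
  {"tx":0.147,"ty":-0.415,"tz":-0.08,"claw":0.07},
  {"tx":0.147,"ty":-0.415,"tz":-0.08,"claw":0.07},
])

```text
$.increments[0]: bad value
```

Run:
```python
from h import *
import cv2
s=read_state();print(s["eef_pos"],s["tool_rot"],s["width"],s["qpos"],s["force"])
print("blue",proj("wrist",[430,170,70]),"base",proj("wrist",[430,170,0]),"big",proj("wrist",[349,137,100]))
cv2.imwrite("pics/w1.png",cv2.convertScaleAbs(get_image("wrist")[:,:,::-1],alpha=1.4))
```

```text
[282.95770084 584.66435106 230.61663572] [-3.14016282e+00 -4.68485709e-05  2.69070427e+00] 84.99248825931546 [-1.18576421  0.62911829  0.03842418  1.51811708 -0.02704537  0.99630312
 -0.02005162] [ 0.05942172 -0.43159962  0.77823397]
blue [ 60.08750561 432.55102466] base [ 97.42518975 384.93106834] big [-33.0791123  417.54382107]
```

View pics/w1.png

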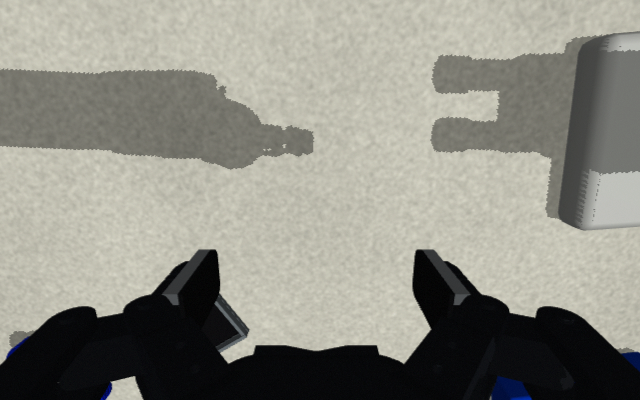

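The move was refused, probably because every row needs all seven keys, so the arm hasn't moved. The wrist view shows only empty bench and the fingers.

apply_moves([
  {"tx":0.016,"ty":-0.046,"tz":0,"rx":0,"ry":0,"rz":0,"claw":0.07},
  {"tx":0.032,"ty":-0.092,"tz":0,"rx":0,"ry":0,"rz":0,"claw":0.07},
  {"tx":0.048,"ty":-0.138,"tz":0,"rx":0,"ry":0,"rz":0,"claw":0.07},
  {"tx":0.064,"ty":-0.184,"tz":0,"rx":0,"ry":0,"rz":0,"claw":0.07},
  {"tx":0.08,"ty":-0.23,"tz":0,"rx":0,"ry":0,"rz":0,"claw":0.07},
  {"tx":0.096,"ty":-0.276,"tz":0,"rx":0,"ry":0,"rz":0,"claw":0.07},
  {"tx":0.112,"ty":-0.322,"tz":0,"rx":0,"ry":0,"rz":0,"claw":0.07},
  {"tx":0.128,"ty":-0.368,"tz":0,"rx":0,"ry":0,"rz":0,"claw":0.07},
  {"tx":0.147,"ty":-0.415,"tz":-0.03,"rx":0,"ry":0,"rz":0,"claw":0.07},
  {"tx":0.147,"ty":-0.415,"tz":-0.06,"rx":0,"ry":0,"rz":0,"claw":0.07},
  {"tx":0.147,"ty":-0.415,"tz":-0.08,"rx":0,"ry":0,"rz":0,"claw":0.07},
  {"tx":0.147,"ty":-0.415,"tz":-0.08,"rx":0,"ry":0,"rz":0,"claw":0.07},
])

```text
clock: 1.4
eef_pos: [428.5, 168.8, 149.3]
tool_rot: [-3.137, -0.004, 2.689]
force: [-0.9, -0.3, -0.1]
width: 70.1
```

Run:
```python
from h import *
import cv2
s=read_state();print(s["eef_pos"],s["tool_rot"],s["width"],s["qpos"],s["force"])
print("blue",proj("wrist",[430,170,70]),"base",proj("wrist",[430,170,0]),"big",proj("wrist",[349,137,100]))
cv2.imwrite("pics/w2.png",cv2.convertScaleAbs(get_image("wrist")[:,:,::-1],alpha=1.4))
```

```text
[428.54704441 168.76870301 149.25732012] [-3.13738575 -0.00350873  2.68947337] 70.14252643243154 [-0.47333561  0.4977592   0.052508    2.10981404 -0.0487484   0.54060191
  0.73343784] [-0.85008424 -0.26999029 -0.09287742]
blue [318.06107867 206.32026839] base [317.86198994 183.95273939] big [205.15871391 124.1962022 ]
```

View pics/w2.png

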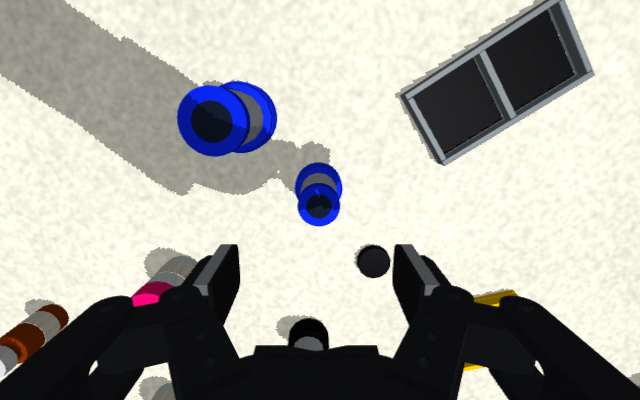

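The small blue eyepiece's top is at (318,205) against a predicted (318,206), so the location is confirmed. It's clearly smaller than the one at (212,120). Next: descend, grip and lift slightly.

apply_moves([
  {"tx":0.001,"ty":0.001,"tz":-0.04,"rx":0,"ry":0,"rz":0,"claw":0.07},
  {"tx":0.001,"ty":0.001,"tz":-0.08,"rx":0,"ry":0,"rz":0,"claw":0.07},
  {"tx":0.001,"ty":0.001,"tz":-0.11,"rx":0,"ry":0,"rz":0,"claw":0.07},
  {"tx":0.001,"ty":0.001,"tz":-0.124,"rx":0,"ry":0,"rz":0,"claw":0.07},
  {"tx":0.001,"ty":0.001,"tz":-0.124,"rx":0,"ry":0,"rz":0,"claw":0.07},
  {"tx":0.001,"ty":0.001,"tz":-0.124,"rx":0,"ry":0,"rz":0,"claw":0.02},
  {"tx":0.001,"ty":0.001,"tz":-0.124,"rx":0,"ry":0,"rz":0,"claw":0.02},
  {"tx":0.001,"ty":0.001,"tz":-0.124,"rx":0,"ry":0,"rz":0,"claw":0.02},
  {"tx":0.001,"ty":0.001,"tz":-0.124,"rx":0,"ry":0,"rz":0,"claw":0.02},
  {"tx":0.001,"ty":0.001,"tz":-0.124,"rx":0,"ry":0,"rz":0,"claw":0.02},
  {"tx":0.001,"ty":0.001,"tz":-0.124,"rx":0,"ry":0,"rz":0,"claw":0.02},
  {"tx":0.001,"ty":0.001,"tz":-0.124,"rx":0,"ry":0,"rz":0,"claw":0.02},
])

```text
clock: 2.65
eef_pos: [431.9, 171.6, 28.6]
tool_rot: [3.14, 0.001, 2.691]
force: [-0.1, 0.7, 5.2]
width: 28.9
```

Run:
```python
from h import *
a=R.from_euler
o=np.array([414.7,333.2]);r=np.radians(7.16)
for s in(32,-32): print(o+s*np.array([-np.sin(r),np.cos(r)]))
```

```text
[410.71150156 364.95046268]
[418.68849844 301.44953732]
```

Gripped at width 28.9. Now lift and carry to the far bay at (410.7, 365).

apply_moves([
  {"tx":0,"ty":0,"tz":0.03,"rx":0,"ry":0,"rz":0,"claw":0.02},
  {"tx":0,"ty":0,"tz":0.07,"rx":0,"ry":0,"rz":0,"claw":0.02},
  {"tx":-0.004,"ty":0.035,"tz":0.08,"rx":0,"ry":0,"rz":0,"claw":0.02},
  {"tx":-0.008,"ty":0.075,"tz":0.08,"rx":0,"ry":0,"rz":0,"claw":0.02},
  {"tx":-0.012,"ty":0.115,"tz":0.08,"rx":0,"ry":0,"rz":0,"claw":0.02},
  {"tx":-0.016,"ty":0.155,"tz":0.08,"rx":0,"ry":0,"rz":0,"claw":0.02},
  {"tx":-0.02,"ty":0.185,"tz":0.08,"rx":0,"ry":0,"rz":0,"claw":0.02},
  {"tx":-0.0205,"ty":0.194,"tz":0.08,"rx":0,"ry":0,"rz":0,"claw":0.02},
  {"tx":-0.0205,"ty":0.194,"tz":0.06,"rx":0,"ry":0,"rz":0,"claw":0.02},
  {"tx":-0.0205,"ty":0.194,"tz":0.04,"rx":0,"ry":0,"rz":0,"claw":0.02},
  {"tx":-0.0205,"ty":0.194,"tz":0.04,"rx":0,"ry":0,"rz":0,"claw":0.02},
  {"tx":-0.0205,"ty":0.194,"tz":0.04,"rx":0,"ry":0,"rz":0,"claw":0.02},
])

```text
clock: 3.85
eef_pos: [411.0, 364.1, 67.7]
tool_rot: [-3.141, 0.0, 2.689]
force: [0.4, 0.1, -0.8]
width: 28.8
```

Run:
```python
from h import *
import cv2
s=read_state();print(s["eef_pos"],s["width"],s["force"])
c=get_image("wrist")[:,:,::-1]
cv2.imwrite("pics/w3.png",cv2.convertScaleAbs(c,alpha=1.4))
o=np.array([414.7,333.2]);r=np.radians(7.16);ex=np.array([np.cos(r),np.sin(r)]);ey=np.array([-ex[1],ex[0]])
for i,j in[(35,67),(-35,67),(-35,-67),(35,-67)]: print(proj("wrist",[*(o+i*ex+j*ey),16]))
```

```text
[410.95319878 364.11392179  67.72036124] 28.807412500751514 [ 0.41643324  0.08547885 -0.77073603]
[390.93990528 231.53995924]
[332.34498412 138.45414317]
[157.81012526 252.32761722]
[223.54448995 329.38299335]
```

View pics/w3.png

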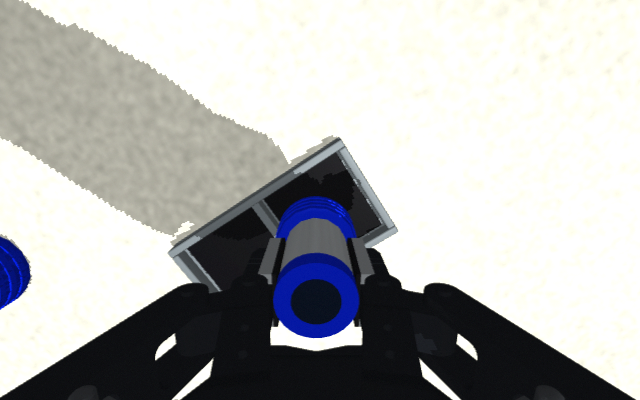

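The grey tray's rim corners are at (340,139), (397,230) and (170,251), about 6–12 px right of the prediction. I'll use this view to refine.

Run:
```python
from h import *
np.set_printoptions(precision=1,suppress=True)
p=[P("wrist",u,16) for u in[(397,230),(340,138.5),(169.5,251)]]
print(*p, "centre",(p[0]+p[2])/2, np.linalg.norm(p[0]-p[1]),np.linalg.norm(p[1]-p[2]))
e=p[1]-p[2];print(np.degrees(np.arctan2(-e[0],e[1])))
# scene view of tray corners
import cv2
s=cv2.imread("pics/scene0.png")
cv2.imwrite("pics/s2.png",cv2.convertScaleAbs(cv2.resize(s[230:340,360:530],None,fx=4,fy=4,interpolation=cv2.INTER_CUBIC),alpha=1.5))
```

```text
[441.8 407.9] [373.6 399.4] [390.8 269.7] centre [416.3 338.8] 68.7092724495573 130.80184020974662
7.569116019360775
```

View pics/s2.png

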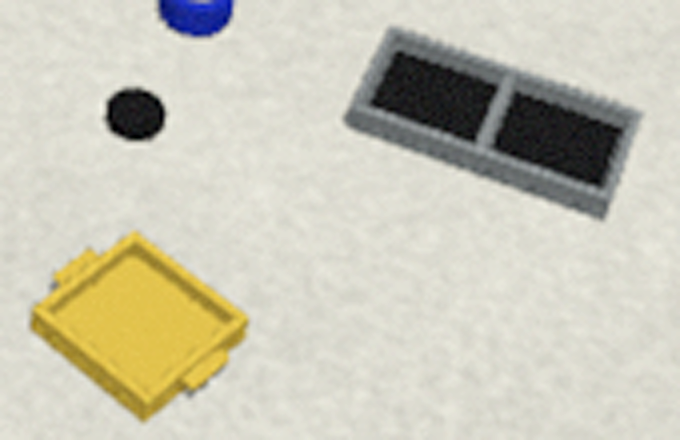

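Run:
```python
from h import *
np.set_printoptions(precision=1,suppress=True)
for n,cs in [("grey",[(391,30),(640,113),(607,205),(348,112)]),("yellow",[(135,233),(247,322),(145,405),(33,310)])]:
    p=np.array([P("scene",(360+c[0]/4,230+c[1]/4),16) for c in cs]);print(n,p.mean(0),[np.linalg.norm(p[i]-p[i-1]) for i in range(4)])
```

```text
grey [419.8 339.4] [np.float64(70.2502302784245), np.float64(130.57882494084376), np.float64(71.57955633427764), np.float64(131.1023916076131)]
yellow [641.7 258.3] [np.float64(70.63582221543722), np.float64(70.77138439038633), np.float64(70.14493443714179), np.float64(70.48585262382538)]
```

I'll use (417,337) as the tray centre, a compromise between the three views. The far bay is then at (413, 369).

apply_moves([
  {"tx":0.002,"ty":0.0045,"tz":0,"rx":0,"ry":0,"rz":0,"claw":0.02},
  {"tx":0.002,"ty":0.0045,"tz":-0.02,"rx":0,"ry":0,"rz":0,"claw":0.02},
  {"tx":0.002,"ty":0.0045,"tz":-0.033,"rx":0,"ry":0,"rz":0,"claw":0.02},
  {"tx":0.002,"ty":0.0045,"tz":-0.0335,"rx":0,"ry":0,"rz":0,"claw":0.02},
  {"tx":0.002,"ty":0.0045,"tz":-0.0335,"rx":0,"ry":0,"rz":0,"claw":0.02},
  {"tx":0.002,"ty":0.0045,"tz":-0.0335,"rx":0,"ry":0,"rz":0,"claw":0.06},
  {"tx":0.002,"ty":0.0045,"tz":-0.0335,"rx":0,"ry":0,"rz":0,"claw":0.06},
  {"tx":0.002,"ty":0.0045,"tz":-0.0335,"rx":0,"ry":0,"rz":0,"claw":0.06},
  {"tx":0.002,"ty":0.0045,"tz":-0.0335,"rx":0,"ry":0,"rz":0,"claw":0.06},
  {"tx":0.002,"ty":0.0045,"tz":0,"rx":0,"ry":0,"rz":0,"claw":0.06},
  {"tx":0.002,"ty":0.0045,"tz":0.04,"rx":0,"ry":0,"rz":0,"claw":0.07},
  {"tx":0.002,"ty":0.0045,"tz":0.08,"rx":0,"ry":0,"rz":0,"claw":0.07},
])

```text
clock: 5.1
eef_pos: [412.3, 369.2, 148.4]
tool_rot: [-3.14, -0.0, 2.691]
force: [0.6, 0.8, 0.1]
width: 70.0
```

apply_moves([
  {"tx":0.022,"ty":-0.039,"tz":0,"rx":0,"ry":0,"rz":0,"claw":0.07},
  {"tx":0.044,"ty":-0.078,"tz":0,"rx":0,"ry":0,"rz":0,"claw":0.07},
  {"tx":0.066,"ty":-0.117,"tz":0,"rx":0,"ry":0,"rz":0,"claw":0.07},
  {"tx":0.088,"ty":-0.156,"tz":0,"rx":0,"ry":0,"rz":0,"claw":0.07},
  {"tx":0.11,"ty":-0.195,"tz":0,"rx":0,"ry":0,"rz":0,"claw":0.07},
  {"tx":0.132,"ty":-0.234,"tz":0,"rx":0,"ry":0,"rz":0,"claw":0.07},
  {"tx":0.15,"ty":-0.265,"tz":0,"rx":0,"ry":0,"rz":0,"claw":0.07},
  {"tx":0.158,"ty":-0.278,"tz":0,"rx":0,"ry":0,"rz":0,"claw":0.07},
  {"tx":0.158,"ty":-0.278,"tz":0,"rx":0,"ry":0,"rz":0,"claw":0.07},
  {"tx":0.158,"ty":-0.278,"tz":0,"rx":0,"ry":0,"rz":0,"claw":0.07},
])

```text
clock: 6.1
eef_pos: [569.7, 93.4, 147.1]
tool_rot: [3.141, -0.002, 2.692]
force: [-0.5, 0.2, 0.3]
width: 70.2
```

Run:
```python
from h import *
import cv2
print(proj("wrist",[570.6,91.5,70]))
cv2.imwrite("pics/w4.png",cv2.convertScaleAbs(get_image("wrist")[:,:,::-1],alpha=1.3))
```

```text
[313.13533417 208.24596433]
```

View pics/w4.png

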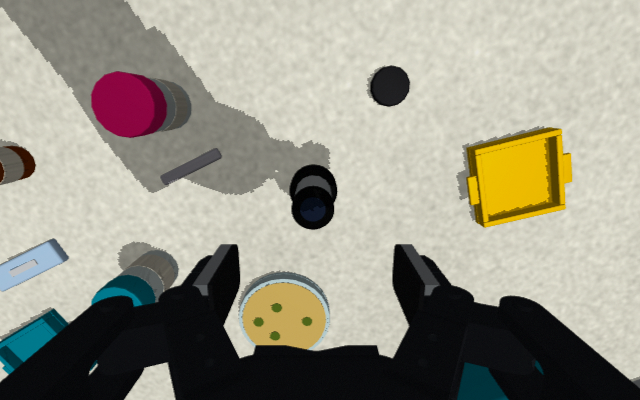

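The black eyepiece's top is at (313,209), matching the prediction of (313,208). Other positions in this view: yellow tray rim corners (467,147), (560,129), (566,208), (484,226), and pink lid centre (129,104).

Run:
```python
from h import *
np.set_printoptions(precision=1,suppress=True)
print("yellow",np.mean([P("wrist",u,16) for u in[(468,147),(560,129),(566,208),(484,226)]],0),"pink",P("wrist",(129,104),70),"petri",P("wrist",(284,316),13))
```

```text
yellow [638.3 255.3] pink [455.3  15.8] petri [673.4  10.4]
```

apply_moves([
  {"tx":0,"ty":-0.001,"tz":-0.04,"rx":0,"ry":0,"rz":0,"claw":0.07},
  {"tx":0,"ty":-0.001,"tz":-0.08,"rx":0,"ry":0,"rz":0,"claw":0.07},
  {"tx":0,"ty":-0.001,"tz":-0.11,"rx":0,"ry":0,"rz":0,"claw":0.07},
  {"tx":0,"ty":-0.001,"tz":-0.12,"rx":0,"ry":0,"rz":0,"claw":0.07},
  {"tx":0,"ty":-0.001,"tz":-0.12,"rx":0,"ry":0,"rz":0,"claw":0.07},
  {"tx":0,"ty":-0.001,"tz":-0.12,"rx":0,"ry":0,"rz":0,"claw":0.02},
  {"tx":0,"ty":-0.001,"tz":-0.12,"rx":0,"ry":0,"rz":0,"claw":0.02},
  {"tx":0,"ty":-0.001,"tz":-0.12,"rx":0,"ry":0,"rz":0,"claw":0.02},
  {"tx":0,"ty":-0.001,"tz":-0.12,"rx":0,"ry":0,"rz":0,"claw":0.02},
  {"tx":0,"ty":-0.001,"tz":-0.12,"rx":0,"ry":0,"rz":0,"claw":0.02},
  {"tx":0,"ty":-0.001,"tz":-0.12,"rx":0,"ry":0,"rz":0,"claw":0.02},
  {"tx":0,"ty":-0.001,"tz":-0.12,"rx":0,"ry":0,"rz":0,"claw":0.02},
])

```text
clock: 7.35
eef_pos: [571.8, 90.9, 29.0]
tool_rot: [3.14, 0.002, 2.691]
force: [-1.1, -0.3, 6.9]
width: 28.8
```

apply_moves([
  {"tx":0,"ty":0,"tz":0.04,"rx":0,"ry":0,"rz":0,"claw":0.02},
  {"tx":0,"ty":0,"tz":0.08,"rx":0,"ry":0,"rz":0,"claw":0.02},
  {"tx":-0.02,"ty":0.028,"tz":0.1,"rx":0,"ry":0,"rz":0,"claw":0.02},
  {"tx":-0.043,"ty":0.062,"tz":0.1,"rx":0,"ry":0,"rz":0,"claw":0.02},
  {"tx":-0.066,"ty":0.096,"tz":0.1,"rx":0,"ry":0,"rz":0,"claw":0.02},
  {"tx":-0.09,"ty":0.13,"tz":0.1,"rx":0,"ry":0,"rz":0,"claw":0.02},
  {"tx":-0.113,"ty":0.163,"tz":0.1,"rx":0,"ry":0,"rz":0,"claw":0.02},
  {"tx":-0.134,"ty":0.192,"tz":0.09,"rx":0,"ry":0,"rz":0,"claw":0.02},
  {"tx":-0.147,"ty":0.21,"tz":0.07,"rx":0,"ry":0,"rz":0,"claw":0.02},
  {"tx":-0.15,"ty":0.2145,"tz":0.05,"rx":0,"ry":0,"rz":0,"claw":0.02},
  {"tx":-0.15,"ty":0.2145,"tz":0.04,"rx":0,"ry":0,"rz":0,"claw":0.02},
  {"tx":-0.15,"ty":0.2145,"tz":0.04,"rx":0,"ry":0,"rz":0,"claw":0.02},
])

```text
clock: 8.55
eef_pos: [420.3, 304.1, 66.5]
tool_rot: [-3.139, -0.001, 2.69]
force: [0.1, 0.4, -1.7]
width: 29.0
```

Run:
```python
from h import *
import cv2
print(read_state()["eef_pos"])
for x,y,z in[(412.5,369,75),(421,305.3,16),(413,368.7,16)]: print(proj("wrist",[x,y,z]))
cv2.imwrite("pics/w5.png",cv2.convertScaleAbs(get_image("wrist")[:,:,::-1],alpha=1.3))
```

```text
[420.32880242 304.06840969  66.52971366]
[445.24091892 185.53854417]
[317.4066481  218.51879059]
[407.40942812 163.26324772]
```

View pics/w5.png

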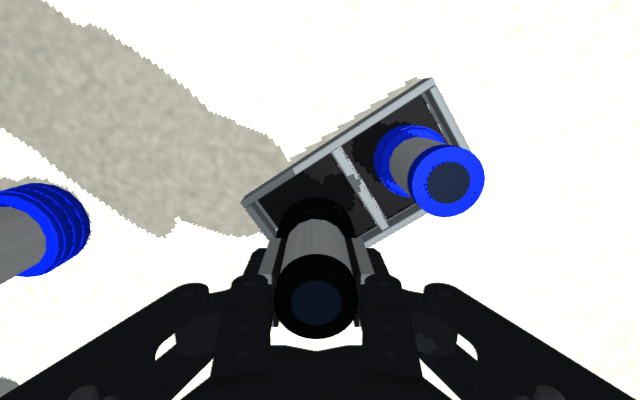

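Blue is standing in the far bay, with its top at (448,182). Tray rim: near corner (245,200), far corner (432,80); the divider runs from (337,150) to (383,228).

Run:
```python
from h import *
np.set_printoptions(precision=1,suppress=True)
a,b,c=[P("wrist",u,16) for u in[(245,200),(432,80),(471,149)]]
print(a,b,c,"centre",(a+c)/2,np.linalg.norm(a-b),"blue top",P("wrist",(448,182),75))
```

```text
[391.8 270.2] [376.4 398.5] [422.7 405.8] centre [407.2 338. ] 129.22446924081245 blue top [412.8 370.7]
```

apply_moves([
  {"tx":0.001,"ty":0.002,"tz":-0.01,"rx":0,"ry":0,"rz":0,"claw":0.02},
  {"tx":0.001,"ty":0.002,"tz":-0.025,"rx":0,"ry":0,"rz":0,"claw":0.02},
  {"tx":0.001,"ty":0.002,"tz":-0.032,"rx":0,"ry":0,"rz":0,"claw":0.02},
  {"tx":0.001,"ty":0.002,"tz":-0.033,"rx":0,"ry":0,"rz":0,"claw":0.02},
  {"tx":0.001,"ty":0.002,"tz":-0.033,"rx":0,"ry":0,"rz":0,"claw":0.02},
  {"tx":0.001,"ty":0.002,"tz":-0.033,"rx":0,"ry":0,"rz":0,"claw":0.055},
  {"tx":0.001,"ty":0.002,"tz":-0.033,"rx":0,"ry":0,"rz":0,"claw":0.055},
  {"tx":0.001,"ty":0.002,"tz":-0.033,"rx":0,"ry":0,"rz":0,"claw":0.055},
  {"tx":0.001,"ty":0.002,"tz":-0.033,"rx":0,"ry":0,"rz":0,"claw":0.055},
  {"tx":0.001,"ty":0.002,"tz":0,"rx":0,"ry":0,"rz":0,"claw":0.055},
  {"tx":0.001,"ty":0.002,"tz":0.04,"rx":0,"ry":0,"rz":0,"claw":0.055},
  {"tx":0.001,"ty":0.002,"tz":0.09,"rx":0,"ry":0,"rz":0,"claw":0.08},
])

```text
clock: 9.8
eef_pos: [420.6, 306.3, 157.6]
tool_rot: [-3.138, -0.001, 2.691]
force: [0.7, 1.8, -0.5]
width: 68.1
```

apply_moves([
  {"tx":0.005,"ty":-0.045,"tz":0,"rx":0,"ry":0,"rz":0,"claw":0.085},
  {"tx":0.01,"ty":-0.09,"tz":0,"rx":0,"ry":0,"rz":0,"claw":0.085},
  {"tx":0.015,"ty":-0.135,"tz":0,"rx":0,"ry":0,"rz":0,"claw":0.085},
  {"tx":0.02,"ty":-0.18,"tz":0,"rx":0,"ry":0,"rz":0,"claw":0.085},
  {"tx":0.025,"ty":-0.225,"tz":0,"rx":0,"ry":0,"rz":0,"claw":0.085},
  {"tx":0.03,"ty":-0.265,"tz":0,"rx":0,"ry":0,"rz":0,"claw":0.085},
  {"tx":0.033,"ty":-0.2935,"tz":0,"rx":0,"ry":0,"rz":0,"claw":0.085},
  {"tx":0.033,"ty":-0.2935,"tz":0,"rx":0,"ry":0,"rz":0,"claw":0.085},
  {"tx":0.033,"ty":-0.2935,"tz":0,"rx":0,"ry":0,"rz":0,"claw":0.085},
])

```text
clock: 10.7
eef_pos: [454.6, 13.3, 157.4]
tool_rot: [3.141, -0.0, 2.689]
force: [-0.3, 0.7, -0.0]
width: 84.9
```

Run:
```python
from h import *
import cv2
print(read_state()["eef_pos"])
im=get_image("wrist")
print(proj("wrist",[455,13.5,70]))
np.set_printoptions(precision=1,suppress=True)
h=cv2.cvtColor(im,cv2.COLOR_RGB2HSV); m=cv2.inRange(h,(160,120,90),(179,255,255))
n,l,st,c=cv2.connectedComponentsWithStats(m)
for i in range(1,n):
    if st[i,4]>200: print(st[i],c[i])
cv2.imwrite("pics/w6.png",cv2.convertScaleAbs(im[:,:,::-1],alpha=1.3))
```

```text
[454.607799    13.27794517 157.4226909 ]
[314.31721432 202.78898841]
[ 284  175   56   53 2254] [311.1 201.4]
[  1 266  25  23 210] [ 13.3 277.1]
[   0  272   37   58 1016] [ 11.4 302.1]
```

View pics/w6.png

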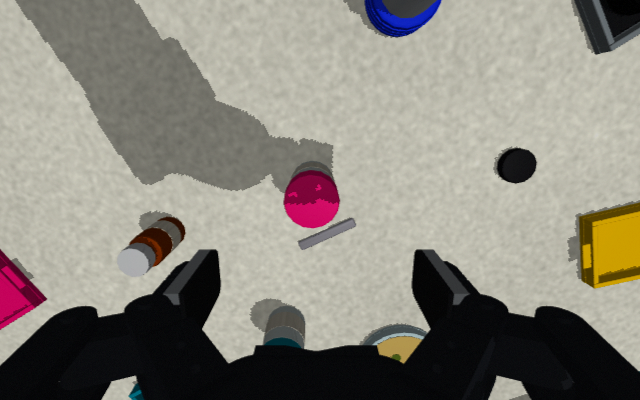

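The pink lid is at (312,200), within 2 mm of the prediction. The vial cap is at (134,262). The grip comes next.

Run:
```python
from h import *
print("vial",P("wrist",(134,262),70),"pink",P("wrist",(312,200),70))
```

```text
vial [ 437.2764755  -132.86362315] pink [452.3441006   12.90204425]
```

apply_moves([
  {"tx":0,"ty":-0.001,"tz":-0.04,"rx":0,"ry":0,"rz":0,"claw":0.085},
  {"tx":0,"ty":-0.001,"tz":-0.08,"rx":0,"ry":0,"rz":0,"claw":0.085},
  {"tx":0,"ty":-0.001,"tz":-0.12,"rx":0,"ry":0,"rz":0,"claw":0.085},
  {"tx":0,"ty":-0.001,"tz":-0.138,"rx":0,"ry":0,"rz":0,"claw":0.085},
  {"tx":0,"ty":-0.001,"tz":-0.138,"rx":0,"ry":0,"rz":0,"claw":0.085},
  {"tx":0,"ty":-0.001,"tz":-0.138,"rx":0,"ry":0,"rz":0,"claw":0.03},
  {"tx":0,"ty":-0.001,"tz":-0.138,"rx":0,"ry":0,"rz":0,"claw":0.03},
  {"tx":0,"ty":-0.001,"tz":-0.138,"rx":0,"ry":0,"rz":0,"claw":0.03},
  {"tx":0,"ty":-0.001,"tz":-0.138,"rx":0,"ry":0,"rz":0,"claw":0.03},
  {"tx":0,"ty":-0.001,"tz":-0.138,"rx":0,"ry":0,"rz":0,"claw":0.03},
  {"tx":0,"ty":-0.001,"tz":-0.138,"rx":0,"ry":0,"rz":0,"claw":0.03},
  {"tx":0,"ty":-0.001,"tz":-0.138,"rx":0,"ry":0,"rz":0,"claw":0.03},
])

```text
clock: 11.95
eef_pos: [455.0, 13.0, 19.9]
tool_rot: [3.14, 0.0, 2.691]
force: [-0.1, 1.7, 6.4]
width: 40.5
```

apply_moves([
  {"tx":0,"ty":0,"tz":0.04,"rx":0,"ry":0,"rz":0,"claw":0.03},
  {"tx":0,"ty":0,"tz":0.085,"rx":0,"ry":0,"rz":0,"claw":0.03},
  {"tx":-0.002,"ty":-0.016,"tz":0.12,"rx":0,"ry":0,"rz":0,"claw":0.03},
  {"tx":-0.007,"ty":-0.06,"tz":0.12,"rx":0,"ry":0,"rz":0,"claw":0.03},
  {"tx":-0.013,"ty":-0.108,"tz":0.12,"rx":0,"ry":0,"rz":0,"claw":0.03},
  {"tx":-0.018,"ty":-0.156,"tz":0.12,"rx":0,"ry":0,"rz":0,"claw":0.03},
  {"tx":-0.024,"ty":-0.204,"tz":0.12,"rx":0,"ry":0,"rz":0,"claw":0.03},
  {"tx":-0.03,"ty":-0.252,"tz":0.12,"rx":0,"ry":0,"rz":0,"claw":0.03},
  {"tx":-0.035,"ty":-0.3,"tz":0.12,"rx":0,"ry":0,"rz":0,"claw":0.03},
  {"tx":-0.039,"ty":-0.332,"tz":0.09,"rx":0,"ry":0,"rz":0,"claw":0.03},
  {"tx":-0.04,"ty":-0.341,"tz":0.06,"rx":0,"ry":0,"rz":0,"claw":0.03},
  {"tx":-0.04,"ty":-0.341,"tz":0.06,"rx":0,"ry":0,"rz":0,"claw":0.03},
])

```text
clock: 13.15
eef_pos: [411.7, -329.0, 76.4]
tool_rot: [3.141, -0.006, 2.687]
force: [-0.9, 0.3, -1.0]
width: 40.1
```

Run:
```python
from h import *
import cv2
s=read_state();print(s["eef_pos"],s["width"],s["qpos"])
im=get_image("wrist")
r=np.radians(5.3);ex=np.array([np.cos(r),np.sin(r)]);ey=np.array([-ex[1],ex[0]])
for i,j in[(36,36),(-36,36),(-36,-36),(36,-36)]: print(proj("wrist",[*(np.array([415,-328])+i*ex+j*ey),16]))
cv2.imwrite("pics/w7.png",cv2.convertScaleAbs(im[:,:,::-1],alpha=1.3))
```

```text
[ 411.66741143 -329.00463293   76.42489414] 40.124629879954824 [ 0.37238466  0.7271215   0.38222487  1.9907398  -0.51538691  0.52489421
  2.23728979]
[390.13984266 232.86317926]
[335.93453513 140.0488632 ]
[240.3327591 198.1231703]
[299.07131131 282.74559623]
```

View pics/w7.png

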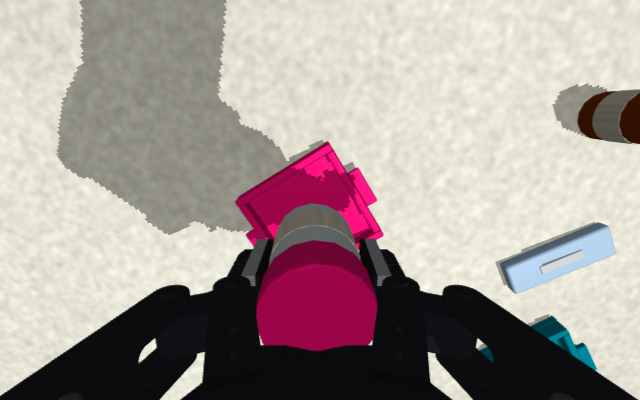

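Pink caddy rim corners: (329,142), (382,236), (237,200).

Run:
```python
from h import *
np.set_printoptions(precision=1,suppress=True)
a,b,c=[P("wrist",u,16) for u in[(382,236),(329,142),(237,201)]]
print(a,b,c,(a+c)/2,np.linalg.norm(a-b),np.linalg.norm(c-b))
```

```text
[ 447.2 -294.6] [ 375.  -299.9] [ 383.2 -370.1] [ 415.2 -332.3] 72.37147891628697 70.70251267273534
```

apply_moves([
  {"tx":0,"ty":-0.003,"tz":-0.02,"rx":0,"ry":0,"rz":0,"claw":0.03},
  {"tx":0,"ty":-0.003,"tz":-0.04,"rx":0,"ry":0,"rz":0,"claw":0.03},
  {"tx":0,"ty":-0.003,"tz":-0.051,"rx":0,"ry":0,"rz":0,"claw":0.03},
  {"tx":0,"ty":-0.003,"tz":-0.053,"rx":0,"ry":0,"rz":0,"claw":0.03},
  {"tx":0,"ty":-0.003,"tz":-0.053,"rx":0,"ry":0,"rz":0,"claw":0.03},
])

```text
clock: 13.7
eef_pos: [415.2, -331.0, 27.0]
tool_rot: [3.141, 0.0, 2.692]
force: [-0.5, -0.0, -0.1]
width: 39.9
```

apply_moves([
  {"tx":0,"ty":0,"tz":0,"rx":0,"ry":0,"rz":0,"claw":0.065},
  {"tx":0,"ty":0,"tz":0,"rx":0,"ry":0,"rz":0,"claw":0.065},
  {"tx":0,"ty":0,"tz":0,"rx":0,"ry":0,"rz":0,"claw":0.065},
  {"tx":0,"ty":0,"tz":0,"rx":0,"ry":0,"rz":0,"claw":0.065},
  {"tx":0,"ty":0,"tz":0.03,"rx":0,"ry":0,"rz":0,"claw":0.065},
  {"tx":0,"ty":0,"tz":0.075,"rx":0,"ry":0,"rz":0,"claw":0.065},
  {"tx":0,"ty":0,"tz":0.12,"rx":0,"ry":0,"rz":0,"claw":0.075},
  {"tx":0,"ty":0,"tz":0.13,"rx":0,"ry":0,"rz":0,"claw":0.075},
])

```text
clock: 14.5
eef_pos: [416.4, -333.6, 160.8]
tool_rot: [-3.14, 0.008, 2.69]
force: [1.1, -0.5, 0.6]
width: 75.1
```

apply_moves([
  {"tx":0.026,"ty":0.04,"tz":0,"rx":0,"ry":0,"rz":0,"claw":0.085},
  {"tx":0.052,"ty":0.08,"tz":0,"rx":0,"ry":0,"rz":0,"claw":0.085},
  {"tx":0.078,"ty":0.12,"tz":0,"rx":0,"ry":0,"rz":0,"claw":0.085},
  {"tx":0.104,"ty":0.16,"tz":0,"rx":0,"ry":0,"rz":0,"claw":0.085},
  {"tx":0.13,"ty":0.2,"tz":0,"rx":0,"ry":0,"rz":0,"claw":0.085},
  {"tx":0.152,"ty":0.235,"tz":0,"rx":0,"ry":0,"rz":0,"claw":0.085},
  {"tx":0.1635,"ty":0.2525,"tz":0,"rx":0,"ry":0,"rz":0,"claw":0.085},
  {"tx":0.1635,"ty":0.2525,"tz":0,"rx":0,"ry":0,"rz":0,"claw":0.085},
  {"tx":0.1635,"ty":0.2525,"tz":0,"rx":0,"ry":0,"rz":0,"claw":0.085},
])

```text
clock: 15.4
eef_pos: [577.5, -79.3, 155.8]
tool_rot: [-3.14, -0.001, 2.691]
force: [-0.5, -0.8, -0.2]
width: 84.8
```

Run:
```python
from h import *
import cv2
print(read_state()["eef_pos"])
im=get_image("wrist")
print(proj("wrist",[578,-79,70]))
np.set_printoptions(precision=1,suppress=True)
h=cv2.cvtColor(im,cv2.COLOR_RGB2HSV); m=cv2.inRange(h,(82,100,40),(100,255,255))
n,l,st,c=cv2.connectedComponentsWithStats(m)
for i in range(1,n):
    if st[i,4]>200: print(st[i],c[i],P("wrist",c[i],70))
```

```text
[577.46575253 -79.27715425 155.82645933]
[317.52395595 202.52281625]
[ 286  173   56   59 2491] [313.4 202.9] [576.9 -81.8]
[ 134  230   77   65 1702] [169.8 260.7] [ 570.4 -201.5]
[213 254  28  53 596] [226.1 281.9] [ 605.1 -171.8]
[625 313  15  45 202] [635.3 331.7] [791.2 107.3]
```

apply_moves([
  {"tx":0,"ty":-0.002,"tz":-0.04,"rx":0,"ry":0,"rz":0,"claw":0.085},
  {"tx":0,"ty":-0.002,"tz":-0.08,"rx":0,"ry":0,"rz":0,"claw":0.085},
  {"tx":0,"ty":-0.002,"tz":-0.12,"rx":0,"ry":0,"rz":0,"claw":0.085},
  {"tx":0,"ty":-0.002,"tz":-0.137,"rx":0,"ry":0,"rz":0,"claw":0.085},
  {"tx":0,"ty":-0.002,"tz":-0.137,"rx":0,"ry":0,"rz":0,"claw":0.085},
  {"tx":0,"ty":-0.002,"tz":-0.137,"rx":0,"ry":0,"rz":0,"claw":0.03},
  {"tx":0,"ty":-0.002,"tz":-0.137,"rx":0,"ry":0,"rz":0,"claw":0.03},
  {"tx":0,"ty":-0.002,"tz":-0.137,"rx":0,"ry":0,"rz":0,"claw":0.03},
  {"tx":0,"ty":-0.002,"tz":-0.137,"rx":0,"ry":0,"rz":0,"claw":0.03},
  {"tx":0,"ty":-0.002,"tz":-0.137,"rx":0,"ry":0,"rz":0,"claw":0.03},
  {"tx":0,"ty":-0.002,"tz":-0.137,"rx":0,"ry":0,"rz":0,"claw":0.03},
  {"tx":0,"ty":-0.002,"tz":-0.137,"rx":0,"ry":0,"rz":0,"claw":0.03},
])

```text
clock: 16.65
eef_pos: [579.3, -81.5, 21.0]
tool_rot: [3.141, 0.003, 2.691]
force: [-0.2, -0.1, 5.6]
width: 40.3
```

apply_moves([
  {"tx":0,"ty":0,"tz":0.04,"rx":0,"ry":0,"rz":0,"claw":0.03},
  {"tx":0,"ty":0,"tz":0.06,"rx":0,"ry":0,"rz":0,"claw":0.03},
  {"tx":0.006,"ty":-0.025,"tz":0.06,"rx":0,"ry":0,"rz":0,"claw":0.03},
  {"tx":0.013,"ty":-0.06,"tz":0.06,"rx":0,"ry":0,"rz":0,"claw":0.03},
  {"tx":0.021,"ty":-0.098,"tz":0.06,"rx":0,"ry":0,"rz":0,"claw":0.03},
  {"tx":0.029,"ty":-0.132,"tz":0.06,"rx":0,"ry":0,"rz":0,"claw":0.03},
  {"tx":0.033,"ty":-0.151,"tz":0.06,"rx":0,"ry":0,"rz":0,"claw":0.03},
  {"tx":0.033,"ty":-0.151,"tz":0.06,"rx":0,"ry":0,"rz":0,"claw":0.03},
  {"tx":0.033,"ty":-0.151,"tz":0.06,"rx":0,"ry":0,"rz":0,"claw":0.03},
])

```text
clock: 17.55
eef_pos: [611.0, -231.3, 79.5]
tool_rot: [3.141, -0.001, 2.69]
force: [-0.4, -0.2, -0.8]
width: 40.1
```

Run:
```python
from h import *
import cv2
s=read_state();print(s["eef_pos"],s["width"])
im=get_image("wrist")
r=np.radians(5.6);ex=np.array([np.cos(r),np.sin(r)]);ey=np.array([-ex[1],ex[0]])
for i,j in[(36,36),(-36,36),(-36,-36),(36,-36)]: print(proj("wrist",[*(np.array([611,-232])+i*ex+j*ey),16]))
cv2.imwrite("pics/w8.png",cv2.convertScaleAbs(im[:,:,::-1],alpha=1.3))
```

```text
[ 610.95214055 -231.33454152   79.46850974] 40.12902272439494
[385.78274399 230.09288458]
[331.30398055 137.63831001]
[236.41479983 195.75607515]
[295.39267358 279.97747446]
```

View pics/w8.png

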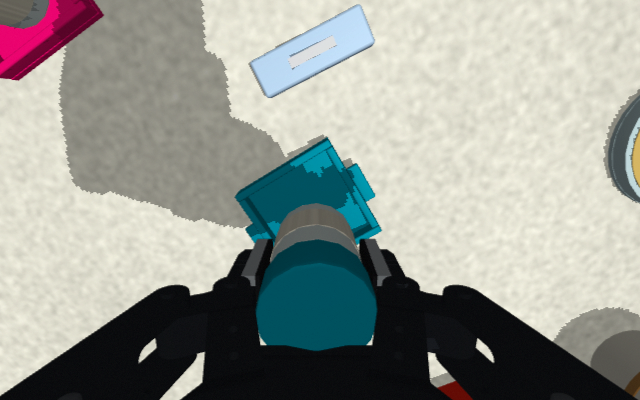

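The teal caddy's corners are at (328,137), (381,230) and (236,195), within 2–3 mm of the prediction. I'll nudge −2 mm in y and place.

apply_moves([
  {"tx":-0.001,"ty":-0.002,"tz":-0.02,"rx":0,"ry":0,"rz":0,"claw":0.03},
  {"tx":-0.001,"ty":-0.002,"tz":-0.04,"rx":0,"ry":0,"rz":0,"claw":0.03},
  {"tx":-0.001,"ty":-0.002,"tz":-0.051,"rx":0,"ry":0,"rz":0,"claw":0.03},
  {"tx":-0.001,"ty":-0.002,"tz":-0.053,"rx":0,"ry":0,"rz":0,"claw":0.03},
  {"tx":-0.001,"ty":-0.002,"tz":-0.053,"rx":0,"ry":0,"rz":0,"claw":0.03},
  {"tx":-0.001,"ty":-0.002,"tz":-0.053,"rx":0,"ry":0,"rz":0,"claw":0.065},
  {"tx":-0.001,"ty":-0.002,"tz":-0.053,"rx":0,"ry":0,"rz":0,"claw":0.065},
  {"tx":-0.001,"ty":-0.002,"tz":-0.053,"rx":0,"ry":0,"rz":0,"claw":0.065},
  {"tx":-0.001,"ty":-0.002,"tz":-0.053,"rx":0,"ry":0,"rz":0,"claw":0.065},
  {"tx":-0.001,"ty":-0.002,"tz":-0.02,"rx":0,"ry":0,"rz":0,"claw":0.065},
  {"tx":-0.001,"ty":-0.002,"tz":0.025,"rx":0,"ry":0,"rz":0,"claw":0.065},
  {"tx":-0.001,"ty":-0.002,"tz":0.07,"rx":0,"ry":0,"rz":0,"claw":0.075},
])

```text
clock: 18.8
eef_pos: [609.6, -233.8, 150.3]
tool_rot: [-3.141, -0.001, 2.69]
force: [0.9, -0.6, 0.3]
width: 75.2
```

apply_moves([
  {"tx":-0.04,"ty":0.023,"tz":0,"rx":0,"ry":0,"rz":0,"claw":0.08},
  {"tx":-0.08,"ty":0.0465,"tz":0,"rx":0,"ry":0,"rz":0,"claw":0.08},
  {"tx":-0.12,"ty":0.07,"tz":0,"rx":0,"ry":0,"rz":0,"claw":0.08},
  {"tx":-0.155,"ty":0.09,"tz":0,"rx":0,"ry":0,"rz":0,"claw":0.08},
  {"tx":-0.173,"ty":0.1005,"tz":0,"rx":0,"ry":0,"rz":0,"claw":0.08},
  {"tx":-0.173,"ty":0.1005,"tz":0,"rx":0,"ry":0,"rz":0,"claw":0.08},
  {"tx":-0.173,"ty":0.1005,"tz":-0.035,"rx":0,"ry":0,"rz":0,"claw":0.08},
  {"tx":-0.173,"ty":0.1005,"tz":-0.075,"rx":0,"ry":0,"rz":0,"claw":0.08},
  {"tx":-0.173,"ty":0.1005,"tz":-0.11,"rx":0,"ry":0,"rz":0,"claw":0.08},
  {"tx":-0.173,"ty":0.1005,"tz":-0.129,"rx":0,"ry":0,"rz":0,"claw":0.08},
  {"tx":-0.173,"ty":0.1005,"tz":-0.129,"rx":0,"ry":0,"rz":0,"claw":0.08},
])

```text
clock: 19.9
eef_pos: [437.0, -134.0, 18.1]
tool_rot: [-3.141, -0.003, 2.689]
force: [-0.6, 0.8, 0.9]
width: 80.3
```

apply_moves([
  {"tx":0,"ty":0,"tz":0,"rx":0,"ry":0,"rz":0,"claw":0.02},
  {"tx":0,"ty":0,"tz":0,"rx":0,"ry":0,"rz":0,"claw":0.02},
  {"tx":0,"ty":0,"tz":0,"rx":0,"ry":0,"rz":0,"claw":0.02},
  {"tx":0,"ty":0,"tz":0,"rx":0,"ry":0,"rz":0,"claw":0.02},
  {"tx":0,"ty":0,"tz":0,"rx":0,"ry":0,"rz":0,"claw":0.02},
  {"tx":0,"ty":0,"tz":0,"rx":0,"ry":0,"rz":0,"claw":0.02},
  {"tx":0,"ty":0,"tz":0,"rx":0,"ry":0,"rz":0,"claw":0.02},
  {"tx":0,"ty":0,"tz":0,"rx":0,"ry":0,"rz":0,"claw":0.02},
])

```text
clock: 20.7
eef_pos: [438.2, -133.7, 21.6]
tool_rot: [3.141, 0.003, 2.691]
force: [-0.6, 0.1, 6.2]
width: 28.6
```

Vial gripped at width 28.6. Carry it to the yellow tray at (639,255).

apply_moves([
  {"tx":0,"ty":0,"tz":0.04,"rx":0,"ry":0,"rz":0,"claw":0.02},
  {"tx":0,"ty":0,"tz":0.08,"rx":0,"ry":0,"rz":0,"claw":0.02},
  {"tx":0.018,"ty":0.034,"tz":0.09,"rx":0,"ry":0,"rz":0,"claw":0.02},
  {"tx":0.04,"ty":0.077,"tz":0.09,"rx":0,"ry":0,"rz":0,"claw":0.02},
  {"tx":0.062,"ty":0.12,"tz":0.09,"rx":0,"ry":0,"rz":0,"claw":0.02},
  {"tx":0.084,"ty":0.162,"tz":0.09,"rx":0,"ry":0,"rz":0,"claw":0.02},
  {"tx":0.106,"ty":0.204,"tz":0.09,"rx":0,"ry":0,"rz":0,"claw":0.02},
  {"tx":0.128,"ty":0.246,"tz":0.09,"rx":0,"ry":0,"rz":0,"claw":0.02},
  {"tx":0.15,"ty":0.289,"tz":0.09,"rx":0,"ry":0,"rz":0,"claw":0.02},
  {"tx":0.172,"ty":0.331,"tz":0.09,"rx":0,"ry":0,"rz":0,"claw":0.02},
  {"tx":0.192,"ty":0.37,"tz":0.09,"rx":0,"ry":0,"rz":0,"claw":0.02},
  {"tx":0.202,"ty":0.3885,"tz":0.09,"rx":0,"ry":0,"rz":0,"claw":0.02},
])

```text
clock: 21.9
eef_pos: [639.6, 261.5, 110.6]
tool_rot: [3.138, -0.0, 2.697]
force: [0.1, -0.5, -0.7]
width: 28.3
```

apply_moves([
  {"tx":0,"ty":0,"tz":-0.03,"rx":0,"ry":0,"rz":0,"claw":0.02},
  {"tx":0,"ty":0,"tz":-0.06,"rx":0,"ry":0,"rz":0,"claw":0.02},
  {"tx":0,"ty":0,"tz":-0.08,"rx":0,"ry":0,"rz":0,"claw":0.02},
  {"tx":0,"ty":0,"tz":-0.083,"rx":0,"ry":0,"rz":0,"claw":0.02},
  {"tx":0,"ty":0,"tz":-0.083,"rx":0,"ry":0,"rz":0,"claw":0.02},
])

```text
clock: 22.4
eef_pos: [639.0, 255.1, 27.6]
tool_rot: [-3.141, -0.0, 2.691]
force: [0.6, -0.5, -0.2]
width: 28.5
```

apply_moves([
  {"tx":0,"ty":0,"tz":0,"rx":0,"ry":0,"rz":0,"claw":0.06},
  {"tx":0,"ty":0,"tz":0,"rx":0,"ry":0,"rz":0,"claw":0.06},
  {"tx":0,"ty":0,"tz":0,"rx":0,"ry":0,"rz":0,"claw":0.06},
  {"tx":0,"ty":0,"tz":0,"rx":0,"ry":0,"rz":0,"claw":0.06},
  {"tx":0,"ty":0,"tz":0.03,"rx":0,"ry":0,"rz":0,"claw":0.06},
  {"tx":0,"ty":0,"tz":0.075,"rx":0,"ry":0,"rz":0,"claw":0.06},
  {"tx":0,"ty":0,"tz":0.12,"rx":0,"ry":0,"rz":0,"claw":0.06},
  {"tx":0,"ty":0,"tz":0.165,"rx":0,"ry":0,"rz":0,"claw":0.06},
  {"tx":0,"ty":0,"tz":0.2,"rx":0,"ry":0,"rz":0,"claw":0.06},
])

```text
clock: 23.3
eef_pos: [639.9, 254.9, 230.7]
tool_rot: [3.14, 0.002, 2.69]
force: [1.0, 0.1, -0.8]
width: 60.0
```

apply_moves([
  {"tx":-0.03,"ty":0.035,"tz":0,"rx":0,"ry":0,"rz":0,"claw":0.06},
  {"tx":-0.06,"ty":0.07,"tz":0,"rx":0,"ry":0,"rz":0,"claw":0.06},
  {"tx":-0.09,"ty":0.105,"tz":0,"rx":0,"ry":0,"rz":0,"claw":0.06},
  {"tx":-0.12,"ty":0.14,"tz":0,"rx":0,"ry":0,"rz":0,"claw":0.06},
  {"tx":-0.15,"ty":0.175,"tz":0,"rx":0,"ry":0,"rz":0,"claw":0.06},
  {"tx":-0.18,"ty":0.21,"tz":0,"rx":0,"ry":0,"rz":0,"claw":0.06},
  {"tx":-0.21,"ty":0.245,"tz":0,"rx":0,"ry":0,"rz":0,"claw":0.06},
  {"tx":-0.24,"ty":0.27,"tz":0,"rx":0,"ry":0,"rz":0,"claw":0.06},
  {"tx":-0.28,"ty":0.29,"tz":0,"rx":0,"ry":0,"rz":0,"claw":0.06},
  {"tx":-0.32,"ty":0.31,"tz":0,"rx":0,"ry":0,"rz":0,"claw":0.06},
  {"tx":-0.35,"ty":0.33,"tz":0,"rx":0,"ry":0,"rz":0,"claw":0.06},
  {"tx":-0.35,"ty":0.33,"tz":0,"rx":0,"ry":0,"rz":0,"claw":0.06},
])

```text
clock: 24.5
eef_pos: [281.5, 589.6, 226.6]
tool_rot: [-3.141, -0.005, 2.701]
force: [-0.9, 0.2, 0.1]
width: 60.2
```

Run:
```python
from h import *
import cv2
t=get_image("top")[:,:,::-1]; s=get_image("scene")[:,:,::-1]
cv2.imwrite("pics/tf.png",t)
# montage: 5 tray crops: top row top cam, bottom row scene
T=[(164,249),(208,153),(422,171),(468,259)]; S=[(483,255),(395,305),(219,200),(246,148)]
f=lambda im,c:cv2.resize(im[c[1]-34:c[1]+34,c[0]-45:c[0]+45],(200,151),interpolation=cv2.INTER_CUBIC)
m=np.vstack([np.hstack([f(t,c) for c in T]),np.hstack([f(s,c) for c in S])])
rest=cv2.resize(t[100:320,110:510],(540,297))
rest=cv2.copyMakeBorder(rest,0,0,0,260,cv2.BORDER_CONSTANT)
cv2.imwrite("pics/fin.png",cv2.convertScaleAbs(np.vstack([m,rest]),alpha=1.5))
```

```text
(no output)
```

View pics/fin.png

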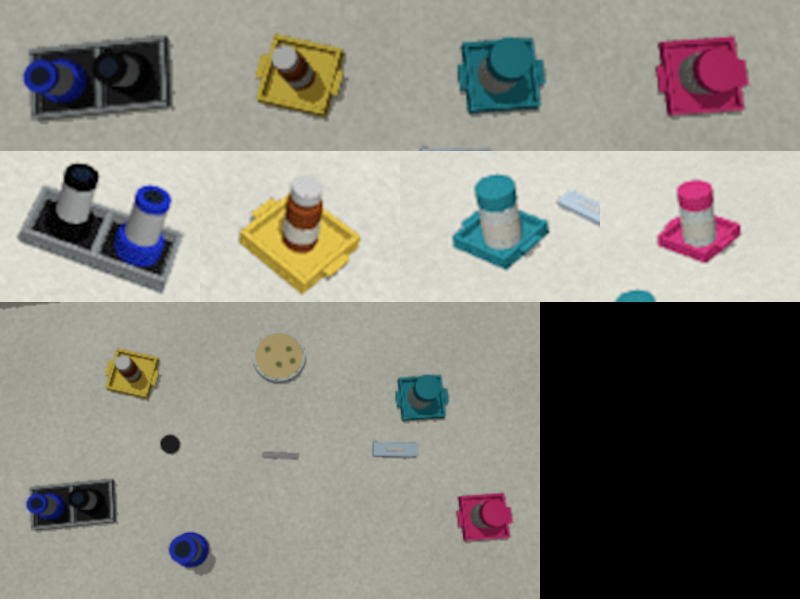

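Run:
```python
from h import *
np.set_printoptions(precision=1,suppress=True)
for n,u,o,y in[("teal",(426.5,164),(608.5,-234.1),5.6),("pink",(477.9,256.5),(412.5,-331.7),5.3),("vial",(202.2,145),(637.4,252.6),-11.3),("blue",(137,249.2),(414.7,333.2),7.2),("black",(169.4,245.6),(414.7,333.2),7.2)]:
    d=P("top",u,75)-o; r=np.radians(-y); print(n,np.array([[np.cos(r),-np.sin(r)],[np.sin(r),np.cos(r)]])@d)
print("petri",P("top",(110+279/1.35,100+357/1.35),13))
s=read_state();print(s["force"],s["clock"])
```

```text
teal [0.2 3.7]
pink [ 2.2 -0.8]
vial [ 1.2 -0.5]
blue [ 1.4 36.3]
black [  2.2 -30.5]
petri [185.8  -6.9]
[ 0.6 -0.1  0.2] 24.6
```

Everything is within tolerance. My petri calculation left out the montage row offset: corrected, the dish is at pixel (316.7,140.7), against (317,140.5) at the start, so it hasn't moved.

```bash
python3 -c "from cell import finish_job; print(finish_job())"
```

```text
the job is handed in; nothing more can be done
None
```

All five items are in their bays, standing upright and released. I handed the job in at about 24.6 s of robot time, and no verdict was reported.

- **Placed:** the small blue eyepiece is in the far grey bay and the black eyepiece in the near one. The pink and teal jars are in their caddies, and the vial is in the yellow tray. I left the larger blue eyepiece where it was, because the job needed the smaller one.
- **Final positions:** top-camera offsets from each bay centre, in tray axes:

| Item | x (mm) | y (mm) | Limit (mm) |
|---|---|---|---|
| Teal jar | 0.2 | 3.7 | 14 |
| Pink jar | 2.2 | −0.8 | 14 |
| Vial | 1.2 | −0.5 | 20 |
| Blue eyepiece | 1.4 | 4.3 | 14 |
| Black eyepiece | 2.2 | 1.5 | 14 |

- **Petri dish:** it is at the same pixel as at the start, and the arm is parked clear of everything.
- **Disagreements:** the top, scene and wrist cameras differed by about 3–8 mm on the grey and yellow trays. My rough scene picks for the teal jar, vial and petri dish were up to 11 mm off. I used the wrist view or in-between values to place everything.
- **Errors along the way:** the first move call was refused because its rows lacked some keys. The last script printed a wrong petri position from a crop-offset slip, which I corrected by hand.

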